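# Set and shut the microscope's quick-release clamp

### The job

On the clean bench, shut the quick-release clamp that holds down the stereo microscope's foot. First, with the cam lever still raised, turn its T-shaped adjuster nut clockwise (seen from above) until the T-bar lies in line with the clamp's bridge, which is the setting at which the lever meets firm resistance midway; let go of it, then press the lever all the way down. The similar clamp on the tube rack is already shut and is not part of the job.

Things in the scene. Friction and masses are not known exactly. Their poses are not given: they have to be found in the camera images.
- scope_clamp: The clamp: a flat steel bridge (150 x 22 mm) over a white lug. Origin on the bench under the bridge's middle; x along the bridge from nut to lever, z up. Nut axis at x = -60 mm, lever pivot (along y) at x = +50 mm, 66 mm up, between cheeks 77 mm high. The microscope (330 mm high) stands at y = 115 to 295 mm.
- nut_grip (a point): Centre of the dark steel T-bar of the adjuster nut, on the nut's vertical axis, 65 mm above the bench. Bar 50 mm long, 12 mm wide, 26 mm high; the bridge's top lies 29 mm below this point. The point turns with the nut: x along the bar (towards the lever when the nut is set right), z up. Pinch the bar across its width from above.
- nut (a joint): Angle of the nut (rad), growing clockwise seen from above. At 0 the T-bar is in line with the bridge and the lever meets firm resistance midway (about 0.4 rad). It starts 0.6 to 1.3 short (negative), where the lever bites too late or not at all; past 0 the lever gets stiffer. It turns stiffly (0.1 N m) and stays where it is left; end stops at -1.6 and 0.6.
- lever_top (a point): Point on the top face of the bright steel cam lever, 55 mm from its pivot; moves with the lever: x along the lever away from the pivot and the nut, z out of the top face. The lever is 92 mm long from the pivot, 20 to 24 mm wide, 8 mm thick. Shut, it lies level, its top face 70 mm above the bench.
- lever (a joint): Angle of the cam lever above level (rad): 0 shut, level, at its stop; 0.96 fully raised. Starts raised at 0.78 to 0.92 and stays where it is left. Closed by pressing down on its top face: easy at first, then, with the nut set right, rising to about 10 N from midway on (at 55 mm from the pivot). Shut, it stays shut by itself.

How it is judged:
On the way:
1. the nut is set, its bar in line with the bridge, while the lever is still raised (value of joint nut between -0.22 and 0.22 rad and value of joint lever above 0.6 rad), for 0.2 s.
At the end, for the whole second after the job is handed in: The nut's bar is in line with the bridge within 0.22 rad (12.6 degrees) and the lever is shut, within 0.15 rad (8.6 degrees) of level (value of joint nut between -0.22 and 0.22 rad and value of joint lever below 0.15 rad); the robot touches nothing.
It also fails if it takes over 42 s, if anything falls off the work surface, if the arm or the gripper's body presses on something with over 40 N, if the wrist force passes 120 N, or if a joint passes its speed limit or range.

### The arm

A 6-joint arm with a two-finger parallel gripper is mounted at the origin on the work surface. World frame = base frame: x ahead of the robot, y to its left, z up, the work surface at z = 0. Lengths are in m, angles in rad, forces in N, time in s.
With the tool pointing down it reaches from about 0.275 to 0.75 m from the base axis. Payload 10.2 kg.
Tool frame: the origin (TCP) lies midway between the tips of the shut fingers; the grasp point (between the pads) lies 19 mm behind it (robot.tcp_to_grasp is the distance from the TCP to the grasp point, in m); z points along the fingers, x is the direction in which the jaws open and shut, and the axes are right-handed (so a half turn about z gives the same grasp; the last joint's range is limited). The gripper opens to 88 mm and grips with 3 to 60 N. Pads are 18 mm wide; open, the fingers measure 123 mm over their backs; the gripper's body (75 mm by 187 mm) begins 45 mm behind the grasp point.
Start: joints at [-1.452, 0.313, 1.498, -0, 1.331, -0.223], TCP at [0.176, -0.495, 0.239] pointing down, gripper open.
Joint ranges: [-2.94, 2.94], [-0.97, 2.17], [0.19, 2.56], [-1.23, 4.37], [0.02, 3.11], [-2.88, 2.88]. Speed limits (rad/s): [2.39, 2.39, 3.01, 3.14, 3.14, 3.14].

### API

Orientations are given as a rotation vector (axis times angle).
In Python, from station import status, optics, job, models, robot gives the robot as it stands.
- The arm moves only by the tool carry_out, never from a script. Its argument "deltas" is a list that holds one entry, the list of rows, each a list of 6 numbers: the shift along the tool's x, y, z in mm, then the turn, a rotation vector about the tool's x, y, z in rad. In form: [[[tx, ty, tz, wx, wy, wz], ...]]. A call has 1 to 10 rows; each row shifts and turns the commanded pose from where the row before left it, along the tool's axes as they then stand; what a row does not reach is not made up. A row lasts 1/12 s, in which the tool goes at most 41.7 mm and 7.16 degrees, less where a joint would pass 70% of its speed; a pose out of reach is approached as far as the arm can. A call with a gripper value outside its range is refused whole. "fingers" is the closure, from 0 (fully open) to 1 (shut), set as the call begins (left out, the last holds). The fingers move at their own pace and stop on an object; "squeeze" is the grip in N (left out, the last holds). Time passes only in rows, so rows that do not move let the fingers close. It gives the time, the measured TCP pose, the force and the opening at its end, in the units of the state.
- status.sense(): the state, without advancing time (a new reading comes with each control period).
- optics.get_image(name): name is "scene" or "top" or "wrist"; returns a dict with "image" (420x560x3 uint8, red, green, blue), "camera_matrix" (3x3 intrinsics, pixels), "R" (3x3) and "t" (3): a world point X has camera coordinates R X + t; the wrist camera has in their place "hand_eye" (4x4, takes a point from camera to tool coordinates, whose origin is the TCP and whose axes are the tool frame's). Camera axes: x right, y down, z forward; pixel columns grow to the right and rows downward; lengths in m; the calibration is good to about 2 mm. A picture is of the moment at which its call begins: read the wrist's pose just before it. There is no depth.
- job.job_done(): hands the job in, once; it reports no verdict.
Trained networks look in a picture, given as the dict that the camera call returned (one of the last four; its "shot" number tells which), for a name from the list of things; names that differ only in an ending like _2 or _b are one class to them, and where a whole thing is asked for, a point or a joint stands for the part that bears it (a point fixed in the world has none). Each returns a list of dicts, best first, with "p" (0 to 1); they miss things now and then, are a little off and sometimes report something else, mostly with a low value. They report only what shows in the picture. A call takes as long as a camera call.
- models.trace(picture, label): "region" (420x560 bool, what is visible of it).
- models.place_of(picture, label): "xyz" ([x, y, z] in m, in world coordinates, good to about 4 mm: a listed point, or the origin of a listed thing).
The state is a dict: "t": time; "joint_pos": joint angles; "dq": joint speeds; "joint_torque": joint torques, N m; "eef_pos": TCP position; "tcp_rot": TCP orientation; "ft_force": force on the tool from outside, world axes, zero at the start; "ft_torque": the same for the moment, N m; "gripper_width": finger opening in m.
Only numpy, scipy, OpenCV 4.12 (cv2) and the standard library are available. Lean on these libraries where they do the work, as an engineer would, in place of code of your own. Each camera call takes 0.05 s, during which the arm holds its last target.

## Working session

There is one attempt and no reset: what is moved stays moved. The work goes in short steps, Python scripts to look and compute and a tool call to move; the robot and the scene stay as the last step left them, time stands still between calls to the robot, and variables do not carry over. Pictures are saved under pics/ and viewed, and the job is handed in when it is done.

Besides the shell and the picture viewer there is one more tool, called as name(argument=value, ...), one argument or row to a line, values as JSON. carry_out: Moves the arm, as the interface text tells. Its arguments: {"type":"object","properties":{"deltas":{"type":"array"},"fingers":{"type":"number"},"squeeze":{"type":"number"}},"required":["deltas"]}

```bash
ls; mkdir -p pics; cat > h.py <<'E'
import numpy as np, cv2
from station import status, optics, job, models, robot
from scipy.spatial.transform import Rotation as Ro
def save(im,n): cv2.imwrite('pics/'+n, im['image'][:,:,::-1])
def cam(im,s=None):
    if 'R' in im: return np.array(im['R']),np.array(im['t'])
    T=np.eye(4);T[:3,:3]=Ro.from_rotvec(s['tcp_rot']).as_matrix();T[:3,3]=s['eef_pos']
    C=np.linalg.inv(T@np.array(im['hand_eye']));return C[:3,:3],C[:3,3]
def proj(im,X,s=None):
    R,t=cam(im,s);c=(R@np.atleast_2d(X).T).T+t;p=c@np.array(im['camera_matrix']).T;return p[:,:2]/p[:,2:]
def onplane(im,uv,z,s=None):
    R,t=cam(im,s);d=R.T@np.linalg.inv(im['camera_matrix'])@np.array([*uv,1.]);o=-R.T@t;return o+d*(z-o[2])/d[2]
E
python3 - <<'E'
from h import *
s=status.sense();print({k:np.round(v,3) for k,v in s.items()})
for n in ['scene','top']:
    im=optics.get_image(n);save(im,n+'0.png')
    for l in ['scope_clamp','nut_grip','lever_top']:
        for r in models.place_of(im,l): print(n,l,r['p'],np.round(r['xyz'],4))
E
```

```text
pics
{'t': np.float64(0.0), 'joint_pos': array([-1.452,  0.313,  1.498, -0.   ,  1.331, -0.223]), 'dq': array([ 0.002, -0.001,  0.001, -0.002, -0.002, -0.001]), 'joint_torque': array([ 0.0000e+00, -4.0221e+01, -2.5227e+01,  6.9000e-02,  3.5000e-02,
       -0.0000e+00]), 'eef_pos': array([ 0.176, -0.494,  0.238]), 'tcp_rot': array([-2.566e+00,  1.811e+00,  1.000e-03]), 'ft_force': array([ 0.45 , -0.584, -0.578]), 'ft_torque': array([0.02 , 0.006, 0.022]), 'gripper_width': np.float64(0.088)}
scene scope_clamp 0.95 [ 0.539  -0.0614 -0.0008]
scene nut_grip 0.73 [ 0.4752 -0.0473  0.068 ]
scene lever_top 0.97 [ 0.6226 -0.0762  0.1076]
top scope_clamp 0.62 [ 0.5349 -0.0591 -0.0035]
top nut_grip 0.94 [ 0.4718 -0.0522  0.0642]
top lever_top 0.88 [ 0.6178 -0.0728  0.1074]
```

View pics/scene0.png

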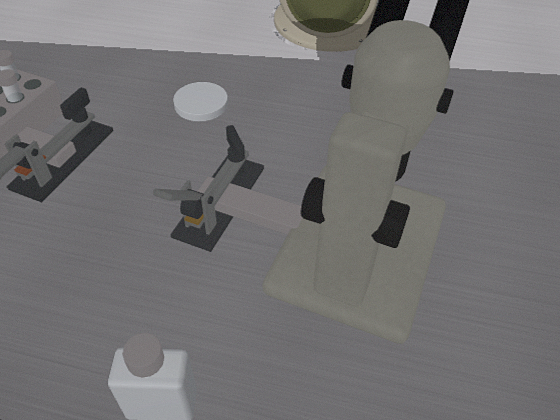

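View pics/top0.png

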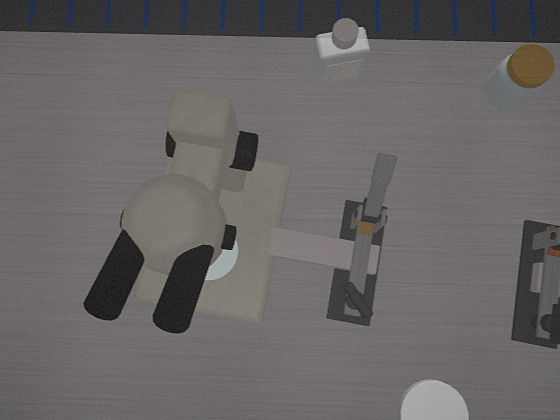

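The scene view shows the raised lever at about (180,193) and the nut at about (235,150). In the top view the T-bar runs from (347,285) to (370,318), so it is turned counter-clockwise from the bridge. Next I'll refine the angles.

```bash
python3 - <<'E'
from h import *
a=optics.get_image('top');save(a,'t1.png')
m={}
for l in ['nut_grip','lever_top','scope_clamp']:
    r=models.trace(a,l)
    for q in r[:2]:
        g=q['region'];ys,xs=np.nonzero(g)
        if len(xs)<10: continue
        rect=cv2.minAreaRect(np.c_[xs,ys].astype(np.float32));print(l,q['p'],len(xs),xs.mean(),ys.mean(),rect)
        if l not in m:m[l]=g
im=a['image'].copy()
for i,l in enumerate(m): 
    c,_=cv2.findContours(m[l].astype(np.uint8),0,1); cv2.drawContours(im,c,-1,[(255,0,0),(0,255,0),(0,0,255)][i],1)
cr=np.hstack([a['image'][140:340,310:410],im[140:340,310:410]])
cv2.imwrite('pics/t1c.png',cv2.resize(cr,(600,600),interpolation=cv2.INTER_CUBIC)[:,:,::-1])
R,t=cam(a);print('campos',-R.T@t)
w=optics.get_image('wrist');print(np.round(w['hand_eye'],3),w['camera_matrix'],robot.tcp_to_grasp)
E
```

```text
nut_grip 0.65 536 357.0559701492537 300.0205223880597 ((356.5737609863281, 301.1884765625), (41.227874755859375, 18.053199768066406), 50.19443130493164)
nut_grip 0.57 1223 378.99345870809486 185.1733442354865 ((377.9460144042969, 187.83250427246094), (20.413089752197266, 71.56824493408203), 16.8214111328125)
lever_top 0.81 1236 379.1003236245955 185.47087378640776 ((377.8999938964844, 187.8000030517578), (19.922346115112305, 73.0486068725586), 18.43494987487793)
lever_top 0.29 489 356.680981595092 299.57055214723925 ((356.2434997558594, 300.46649169921875), (41.39936065673828, 16.15733528137207), 52.4314079284668)
campos [0.46459412 0.04573882 0.72050033]
[[ 1.    -0.     0.001 -0.   ]
 [ 0.     0.962  0.273 -0.068]
 [-0.001 -0.273  0.962 -0.146]
 [ 0.     0.     0.     1.   ]] [[299.190619     0.         278.44366649]
 [  0.         299.190619   211.19476549]
 [  0.           0.           1.        ]] 0.0187
```

View pics/t1c.png

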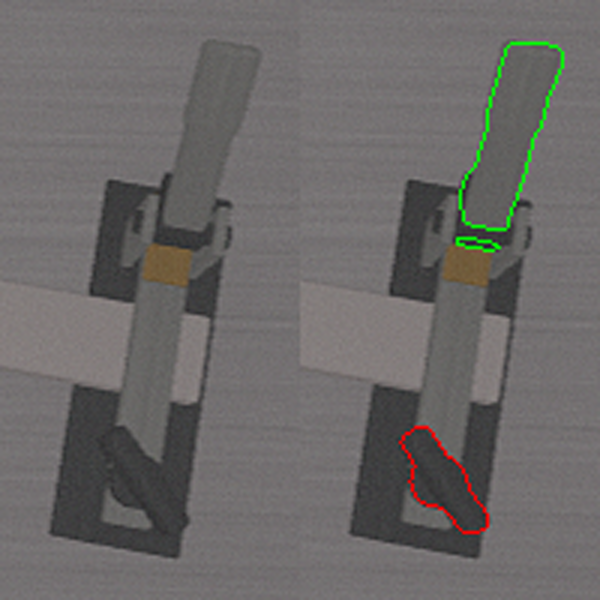

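```bash
cat >> h.py <<'E'
def plan(p,yaw,n=1):
    s=status.sense();R0=Ro.from_rotvec(s['tcp_rot']);R1=Ro.from_matrix(np.array([[np.cos(yaw),np.sin(yaw),0],[np.sin(yaw),-np.cos(yaw),0],[0,0,-1.]]))
    d=R0.inv().apply(np.array(p)-s['eef_pos'])*1000;w=(R0.inv()*R1).as_rotvec()
    print('total trans',d.round(1),'rot',w.round(3),'per row',(d/n).round(2),(w/n).round(4))
E
python3 -c "
from h import *
plan([.473,-.05,.2],-.99,15)"
```

```text
total trans [-319.3 -428.9   38.7] rot [-0.     0.    -0.239] per row [-21.29 -28.59   2.58] [-0.      0.     -0.0159]
```

carry_out(
  deltas=[
    [[-23,-31,0,0,0,0],[-23,-31,0,0,0,0],[-23,-31,0,0,0,0],[-23,-31,0,0,0,0],[-23,-31,0,0,0,0],[-23,-31,0,0,0,0],[-23,-31,0,0,0,0],[-23,-31,0,0,0,0],[-23,-31,0,0,0,0],[-23,-31,0,0,0,0]],
  ],
)

```text
t: 1.48
eef_pos: [0.3916, -0.1723, 0.239]
tcp_rot: [2.567, -1.812, 0.001]
ft_force: [1.4, -1.3, 0.2]
gripper_width: 0.088
```

carry_out(
  deltas=[
    [[-23,-31,10,0,0,0],[-23,-31,10,0,0,0],[-23,-31,10,0,0,0],[-20,-26,9,0,0,0],[0,0,0,0,0,-0.12],[0,0,0,0,0,-0.12],[0,0,0,0,0,0],[0,0,0,0,0,0]],
  ],
)

```text
t: 2.15
eef_pos: [0.4732, -0.0503, 0.1998]
tcp_rot: [-2.763, 1.496, -0.0]
ft_force: [0.5, -0.4, 0.2]
gripper_width: 0.0884
```

```bash
python3 - <<'E'
from h import *
s=status.sense();print({k:np.round(s[k],3) for k in ['t','eef_pos','tcp_rot','joint_pos','ft_force']})
w=optics.get_image('wrist');save(w,'w1.png')
for l in ['nut_grip','lever_top','scope_clamp']:
    for r in models.place_of(w,l): print(l,r['p'],np.round(r['xyz'],4))
E
```

```text
{'t': np.float64(2.15), 'eef_pos': array([ 0.473, -0.05 ,  0.2  ]), 'tcp_rot': array([-2.763,  1.496, -0.   ]), 'joint_pos': array([-0.353,  0.241,  1.699,  0.   ,  1.201,  0.64 ]), 'ft_force': array([ 0.487, -0.377,  0.217])}
nut_grip 0.9 [ 0.4746 -0.0471  0.062 ]
lever_top 0.75 [ 0.6223 -0.0672  0.1054]
scope_clamp 0.89 [ 5.38e-01 -5.97e-02 -2.00e-04]
```

View pics/w1.png

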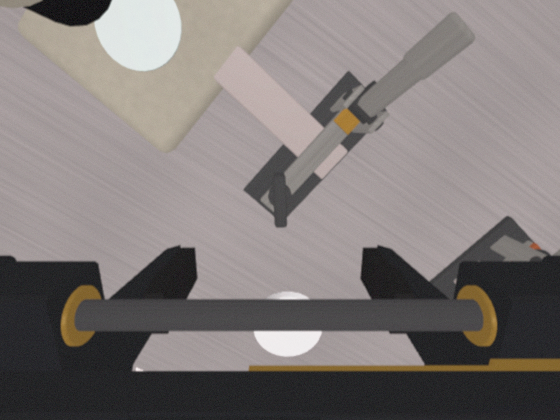

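```bash
python3 - <<'E'
from h import *
s=status.sense();w=optics.get_image('wrist')
g=models.trace(w,'nut_grip')[0]['region']
im=w['image'].copy();c,_=cv2.findContours(g.astype(np.uint8),0,1)
o=im.copy();cv2.drawContours(o,c,-1,(255,0,0),1)
cr=np.hstack([im[85:235,235:385],o[85:235,235:385]])
cv2.imwrite('pics/w2c.png',cv2.resize(cr,(800,400),interpolation=cv2.INTER_CUBIC)[:,:,::-1])
cv2.imwrite('pics/w2d.png',cv2.resize(im[85:235,235:435],(800,600),interpolation=cv2.INTER_CUBIC)[:,:,::-1])
E
```

```text
(no output)
```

View pics/w2d.png

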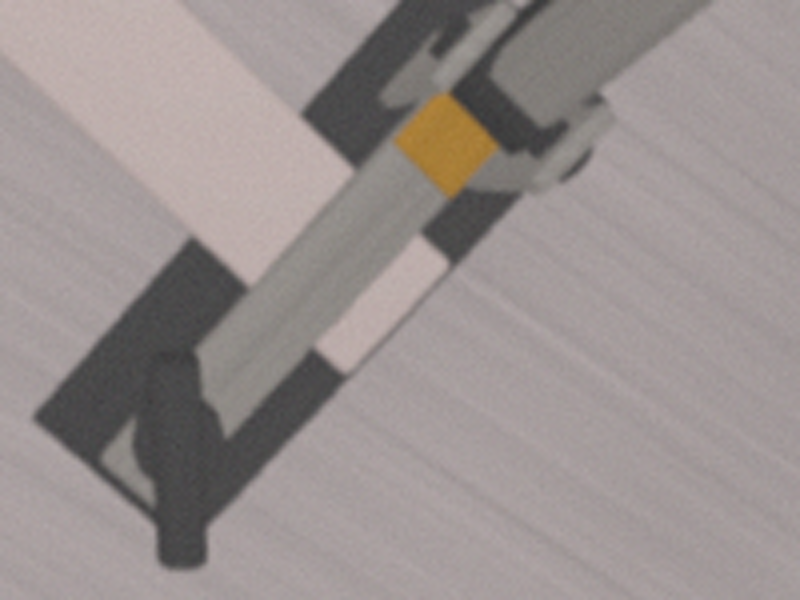

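View pics/w2c.png

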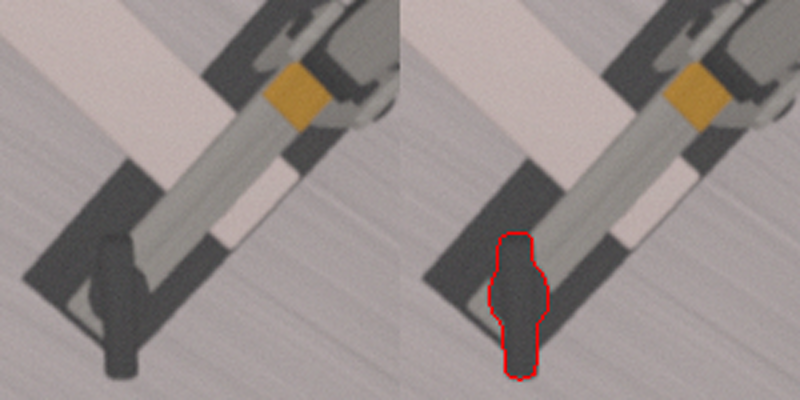

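```bash
python3 - <<'E'
from h import *
s=status.sense();w=optics.get_image('wrist')
f=lambda u,v,z:onplane(w,(235+(u+.5)/4-.5,85+(v+.5)/4-.5),z,s)
def L(n,a,b,z):
    A=f(*a,z);B=f(*b,z);d=B-A;print(n,A.round(4),B.round(4),'len',np.linalg.norm(d).round(4),'yaw',np.arctan2(d[1],d[0]).round(3))
L('bar',(182,560),(175,350),.078)
L('barleft',(158,540),(152,360),.078)
L('barright',(207,540),(196,360),.078)
L('brL',(198,345),(395,140),.036)
L('brR',(225,438),(448,197),.036)
L('base',(210,518),(520,200),.004)
L('bridge end',(100,458),(155,505),.036)
# bridge: mid yaw
print(proj(w,[[.4746,-.0471,.065],[.4732,-.0495,.065]],s))
E
```

```text
bar [ 0.4559 -0.0633  0.078 ] [ 0.4964 -0.0347  0.078 ] len 0.0496 yaw 0.613
barleft [ 0.4569 -0.0558  0.078 ] [ 0.4917 -0.0316  0.078 ] len 0.0424 yaw 0.608
barright [ 0.4632 -0.0654  0.078 ] [ 0.4971 -0.0399  0.078 ] len 0.0425 yaw 0.645
brL [ 0.4956 -0.0424  0.036 ] [ 0.5647 -0.0551  0.036 ] len 0.0702 yaw -0.182
brR [ 0.479 -0.062  0.036] [ 0.5609 -0.0743  0.036 ] len 0.0828 yaw -0.149
base [ 0.4511 -0.0769  0.004 ] [ 0.5744 -0.0978  0.004 ] len 0.1251 yaw -0.168
bridge end [ 0.4563 -0.0372  0.036 ] [ 0.4534 -0.0565  0.036 ] len 0.0195 yaw -1.719
[[276.6860799  196.13942888]
 [277.97751319 198.65676786]]
```

```bash
python3 - <<'E'
from h import *
s=status.sense();w=optics.get_image('wrist');a=optics.get_image('top');save(a,'t2.png')
uw=np.array([235+178.5/4-.4,85+455/4-.4])
ga=models.trace(a,'nut_grip')
ua=np.array([310+146/3-.3,140+478/3-.3])
P=[np.array(i['camera_matrix'])@np.c_[cam(i,s)] for i in (w,a)]
X=cv2.triangulatePoints(P[0],P[1],uw,ua);print('tri bar top',(X[:3]/X[3]).ravel().round(4))
for r in ga[:2]:print(r['p'],np.argwhere(r['region']).mean(0))
plan([.476,-.049,.12],-.95,1);plan([.476,-.049,.047],-.95,1)
E
```

```text
tri bar top [ 0.4757 -0.0496  0.0735]
total trans [ 0.4 -3.1 79.8] rot [-0.   -0.   -0.04] per row [ 0.39 -3.09 79.76] [-0.     -0.     -0.0395]
total trans [  0.4  -3.1 152.8] rot [-0.   -0.   -0.04] per row [  0.39  -3.08 152.76] [-0.     -0.     -0.0395]
```

carry_out(
  deltas=[
    [[0.4,-3,20,0,0,-0.04],[0,0,25,0,0,0],[0,0,25,0,0,0],[0,0,25,0,0,0],[0,0,20,0,0,0],[0,0,15,0,0,0],[0,0,12,0,0,0],[0,0,9,0,0,0],[0,0,0,0,0,0],[0,0,0,0,0,0]],
  ],
  fingers=0.4,
)

```text
t: 3.48
eef_pos: [0.476, -0.049, 0.0489]
tcp_rot: [2.794, -1.435, -0.0]
ft_force: [-0.3, 0.1, 1.1]
gripper_width: 0.0526
```

```bash
python3 - <<'E'
from h import *
s=status.sense();w=optics.get_image('wrist');save(w,'w3.png');print(s['eef_pos'],s['gripper_width'],s['ft_force'])
E
```

```text
[ 0.47601159 -0.04901403  0.04885361] 0.052617217799393545 [-0.31152473  0.14352119  1.0775211 ]
```

View pics/w3.png

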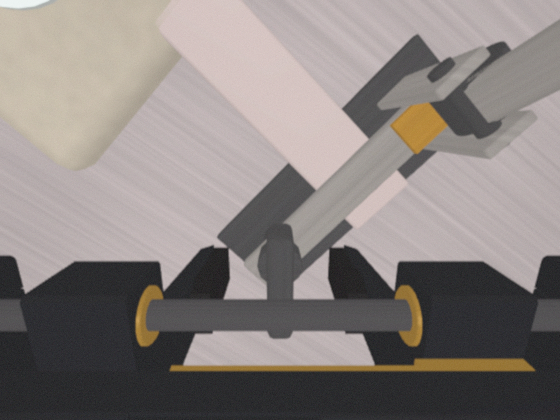

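The bar stands upright at about (280,275), centred between the two fingertips. I'll pinch it.

carry_out(
  deltas=[
    [[0,0,0,0,0,0],[0,0,0,0,0,0],[0,0,0,0,0,0],[0,0,0,0,0,0],[0,0,0,0,0,0],[0,0,0,0,0,0]],
  ],
  fingers=1,
  squeeze=30,
)

```text
t: 4.03
eef_pos: [0.4763, -0.0493, 0.049]
tcp_rot: [2.794, -1.435, 0.002]
ft_force: [0.3, -1.9, 0.5]
gripper_width: 0.0216
```

carry_out(
  deltas=[
    [[0,0,0,0,0,0],[0,0,0,0,0,0],[0,0,0,0,0,0]],
  ],
)

```text
t: 4.28
eef_pos: [0.4763, -0.0493, 0.0489]
tcp_rot: [2.794, -1.435, 0.002]
ft_force: [2.4, -4.0, 0.8]
gripper_width: 0.0214
```

The width stops at 21 mm instead of 12, so the fingertips are closing on the round hub below the bar. I'll open, lift 8 mm and pinch again.

carry_out(
  deltas=[
    [[0,0,0,0,0,0],[0,0,0,0,0,0],[0,0,-4,0,0,0],[0,0,-4,0,0,0],[0,0,0,0,0,0]],
  ],
  fingers=0.6,
)

```text
t: 4.7
eef_pos: [0.4762, -0.0489, 0.0575]
tcp_rot: [-2.794, 1.435, -0.001]
ft_force: [-0.3, -0.7, -0.5]
gripper_width: 0.0354
```

carry_out(
  deltas=[
    [[0,0,0,0,0,0],[0,0,0,0,0,0],[0,0,0,0,0,0],[0,0,0,0,0,0],[0,0,0,0,0,0],[0,0,0,0,0,0]],
  ],
  fingers=1,
  squeeze=30,
)

```text
t: 5.2
eef_pos: [0.4762, -0.0494, 0.0567]
tcp_rot: [2.794, -1.435, 0.001]
ft_force: [1.7, -3.8, -2.9]
gripper_width: 0.0121
```

```bash
python3 - <<'E'
from h import *
s=status.sense();w=optics.get_image('wrist');save(w,'w4.png');print(s['eef_pos'],s['gripper_width'],s['ft_force'],s['joint_pos'])
E
```

```text
[ 0.47620016 -0.0493909   0.05666677] 0.012132383542732807 [ 1.69277199 -3.79710728 -2.85130674] [-3.48527871e-01  4.51321570e-01  1.84052644e+00 -4.94791098e-04
  8.48984619e-01  6.00879825e-01]
```

View pics/w4.png

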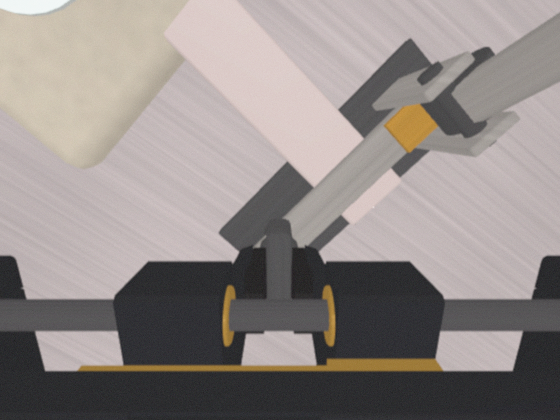

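The opening is now 12.1 mm, which matches the bar's width. I'll turn clockwise by about 0.79 rad, which is positive about the tool's z axis.

carry_out(
  deltas=[
    [[0,0,0,0,0,0.06],[0,0,0,0,0,0.09],[0,0,0,0,0,0.09],[0,0,0,0,0,0.09],[0,0,0,0,0,0.09],[0,0,0,0,0,0.09],[0,0,0,0,0,0.09],[0,0,0,0,0,0.09],[0,0,0,0,0,0.09],[0,0,0,0,0,0.01]],
  ],
)

```text
t: 6.08
eef_pos: [0.4763, -0.0497, 0.0567]
tcp_rot: [2.021, -2.405, 0.002]
ft_force: [2.9, -7.5, -4.4]
gripper_width: 0.0117
```

carry_out(
  deltas=[
    [[0,0,0,0,0,0],[0,0,0,0,0,0],[0,0,0,0,0,0]],
  ],
)

```text
t: 6.33
eef_pos: [0.4763, -0.0497, 0.0567]
tcp_rot: [2.027, -2.4, 0.002]
ft_force: [2.3, -7.0, -3.6]
gripper_width: 0.0121
```

```bash
python3 - <<'E'
from h import *
s=status.sense();w=optics.get_image('wrist');save(w,'w5.png');print(s['eef_pos'],s['gripper_width'],s['ft_force'],s['ft_torque'],s['joint_pos'])
x=Ro.from_rotvec(s['tcp_rot']).as_matrix()[:,0];print(np.arctan2(x[1],x[0])+np.pi/2)
E
```

```text
[ 0.47629874 -0.0497148   0.05670838] 0.012090260919892869 [ 2.32318367 -7.04052213 -3.64904707] [-1.08081976 -0.32826842 -0.06041158] [-3.48866265e-01  4.51319342e-01  1.84037842e+00 -1.10534104e-03
  8.48646691e-01  1.39093617e+00]
-0.16827655384636708
```

View pics/w5.png

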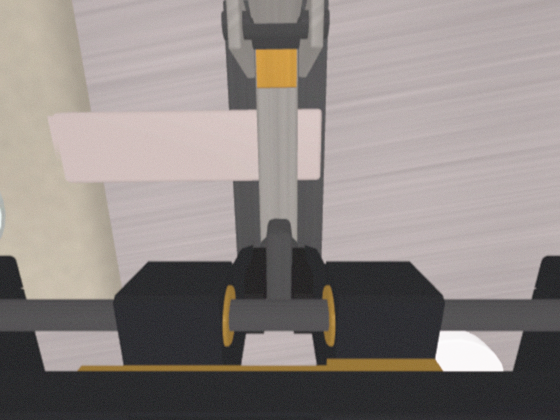

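The bar at x≈279 now lines up with the bridge, which runs straight up the picture (x≈278). I'll release it and rise.

carry_out(
  deltas=[
    [[0,0,0,0,0,0],[0,0,0,0,0,0],[0,0,0,0,0,0],[0,0,-5,0,0,0],[0,0,-20,0,0,0],[0,0,-35,0,0,0],[0,0,-40,0,0,0],[0,0,-40,0,0,0],[0,0,0,0,0,0],[0,0,0,0,0,0]],
  ],
  fingers=0.6,
)

```text
t: 7.22
eef_pos: [0.4766, -0.049, 0.1987]
tcp_rot: [-2.026, 2.398, -0.006]
ft_force: [-0.2, -0.1, -1.6]
gripper_width: 0.0356
```

```bash
python3 - <<'E'
from h import *
s=status.sense();w=optics.get_image('wrist');save(w,'w6.png');print(s['t'],s['eef_pos'],s['gripper_width'],s['ft_force'])
for l in ['nut_grip','lever_top','scope_clamp']:
    for r in models.place_of(w,l): print(l,r['p'],np.round(r['xyz'],4))
a=optics.get_image('scene');save(a,'s6.png')
for r in models.place_of(a,'lever_top'): print('scene',r['p'],np.round(r['xyz'],4))
E
```

```text
7.2167 [ 0.47655297 -0.04900684  0.19868465] 0.03556779728618566 [-0.17218567 -0.09940197 -1.55750359]
nut_grip 0.6 [ 0.4782 -0.0476  0.0643]
lever_top 0.89 [ 0.6187 -0.068   0.1042]
scope_clamp 0.89 [ 0.5345 -0.0604 -0.0021]
scene 0.94 [ 0.6219 -0.0734  0.1069]
```

View pics/w6.png

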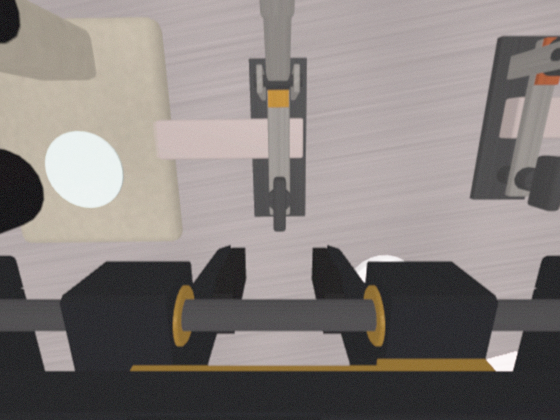

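View pics/s6.png

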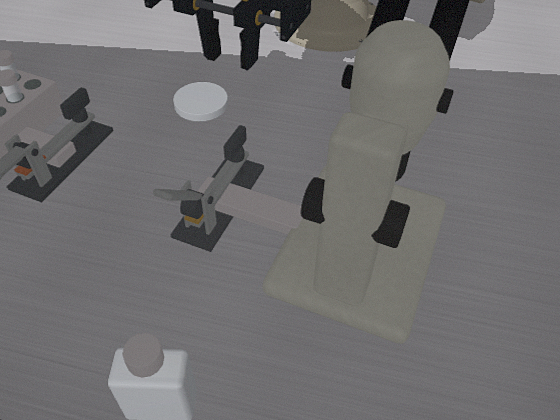

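```bash
python3 - <<'E'
from h import *
plan([.6155,-.0729,.135],-1.737)
E
```

```text
total trans [   0.3 -142.2   60.3] rot [ 0.002  0.    -0.002] per row [   0.32 -142.17   60.34] [ 0.0023  0.0005 -0.002 ]
```

carry_out(
  deltas=[
    [[0,-20,0,0,0,0],[0,-30,0,0,0,0],[0,-35,0,0,0,0],[0,-35,0,0,0,0],[0,-22,10,0,0,0],[0,0,20,0,0,0],[0,0,20,0,0,0],[0,0,10,0,0,0],[0,0,0,0,0,0],[0,0,0,0,0,0]],
  ],
  fingers=1,
)

```text
t: 8.35
eef_pos: [0.6159, -0.0728, 0.1368]
tcp_rot: [2.027, -2.4, -0.001]
ft_force: [0.9, -0.2, 0.3]
gripper_width: 0.0002
```

```bash
python3 - <<'E'
from h import *
s=status.sense();w=optics.get_image('wrist');save(w,'w7.png');print(s['t'],s['eef_pos'],s['gripper_width'],s['ft_force'])
a=optics.get_image('scene');cv2.imwrite('pics/s7.png',cv2.resize(a['image'][60:270,110:390],(800,600))[:,:,::-1])
E
```

```text
8.35 [ 0.61586089 -0.07277434  0.13679537] 0.00019861033523151515 [ 0.85154754 -0.17282859  0.27326028]
```

View pics/w7.png

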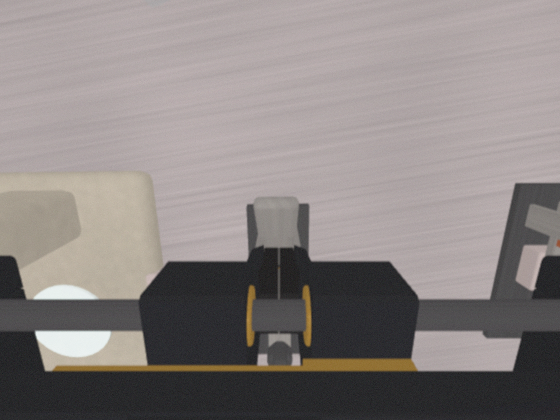

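View pics/s7.png

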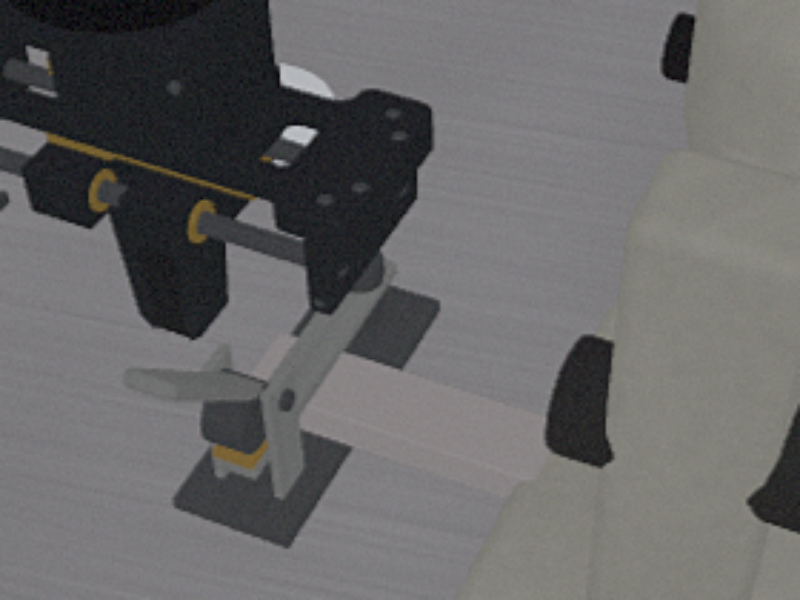

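The closed fingers are centred across the lever, whose tip is at (277,205) in the wrist view. They are just above its top face. I'll press along its arc.

carry_out(
  deltas=[
    [[0,0,6,0,0,0],[0,0,6,0,0,0],[0,-1,5,0,0,0],[0,-2,5,0,0,0],[0,-2,5,0,0,0],[0,-2,5,0,0,0],[0,-2,5,0,0,0],[0,-2,4,0,0,0]],
  ],
)

```text
t: 9.12
eef_pos: [0.627, -0.0747, 0.0951]
tcp_rot: [2.027, -2.4, -0.0]
ft_force: [-0.3, -0.2, 3.2]
gripper_width: 0.0003
```

carry_out(
  deltas=[
    [[0,-2,4,0,0,0],[0,-2,4,0,0,0],[0,-2,4,0,0,0],[0,-1,4,0,0,0],[0,-1,4,0,0,0],[0,0,3,0,0,0],[0,0,2,0,0,0],[0,0,0,0,0,0]],
  ],
)

```text
t: 9.78
eef_pos: [0.6344, -0.0758, 0.0713]
tcp_rot: [2.027, -2.4, -0.001]
ft_force: [-4.0, 0.6, 6.1]
gripper_width: 0.0003
```

carry_out(
  deltas=[
    [[0,0,1,0,0,0],[0,0,1,0,0,0],[0,0,0,0,0,0]],
  ],
)

```text
t: 10.03
eef_pos: [0.6346, -0.0758, 0.0708]
tcp_rot: [2.027, -2.4, -0.0]
ft_force: [-9.6, 3.2, 19.9]
gripper_width: 0.0005
```

```bash
python3 - <<'E'
from h import *
s=status.sense();print(s['t'],s['eef_pos'],s['ft_force'],s['ft_torque'])
a=optics.get_image('scene');cv2.imwrite('pics/s8.png',cv2.resize(a['image'][60:270,110:390],(800,600))[:,:,::-1])
E
```

```text
10.0333 [ 0.63455836 -0.07582713  0.0707568 ] [-9.59288038  3.22198437 19.85988263] [ 0.35748889  1.67242955 -0.00385662]
```

View pics/s8.png

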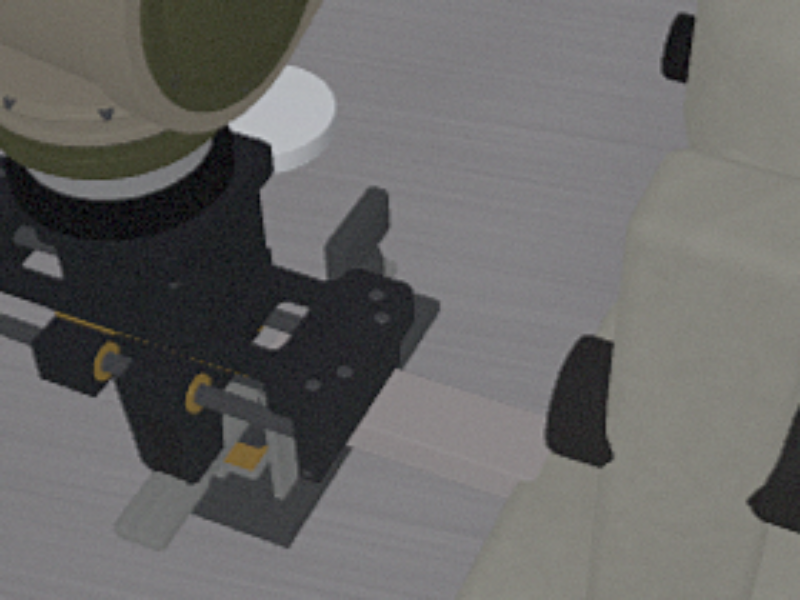

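The lever is level. Force climbed from 6 to 20 N with only about 0.5 mm of motion, so it is at its stop. I'll rise and check.

carry_out(
  deltas=[
    [[0,0,-3,0,0,0],[0,0,-10,0,0,0],[0,0,-25,0,0,0],[0,0,-35,0,0,0],[0,25,-35,0,0,0],[0,35,-20,0,0,0],[0,35,0,0,0,0],[0,35,0,0,0,0],[0,0,0,0,0,0],[0,0,0,0,0,0]],
  ],
)

```text
t: 10.92
eef_pos: [0.5065, -0.0541, 0.1963]
tcp_rot: [-2.027, 2.4, -0.001]
ft_force: [1.2, 0.0, 0.1]
gripper_width: 0.0005
```

```bash
python3 - <<'E'
from h import *
s=status.sense();w=optics.get_image('wrist');save(w,'w9.png');print(s['t'],s['eef_pos'],s['ft_force'])
for r in models.place_of(w,'lever_top')+models.place_of(w,'nut_grip'): print('w',r['p'],np.round(r['xyz'],4))
a=optics.get_image('scene');cv2.imwrite('pics/s9.png',cv2.resize(a['image'][60:270,110:390],(800,600))[:,:,::-1])
for r in models.place_of(a,'lever_top'): print('scene',r['p'],np.round(r['xyz'],4))
E
```

```text
10.9167 [ 0.50648888 -0.05407792  0.19629288] [1.23894254 0.0188439  0.08461016]
w 0.75 [ 0.6423 -0.0738  0.0702]
w 0.76 [ 0.4771 -0.0502  0.0615]
scene 0.57 [ 0.6397 -0.0752  0.0673]
```

View pics/w9.png

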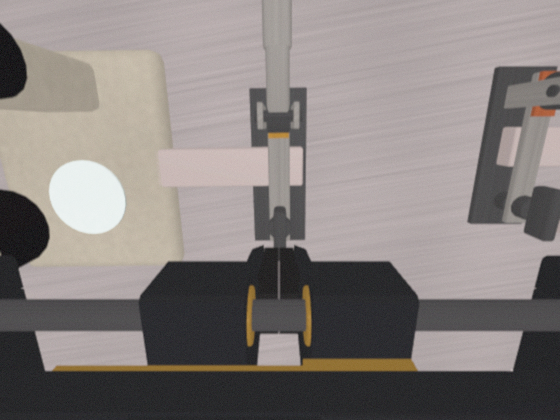

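View pics/s9.png

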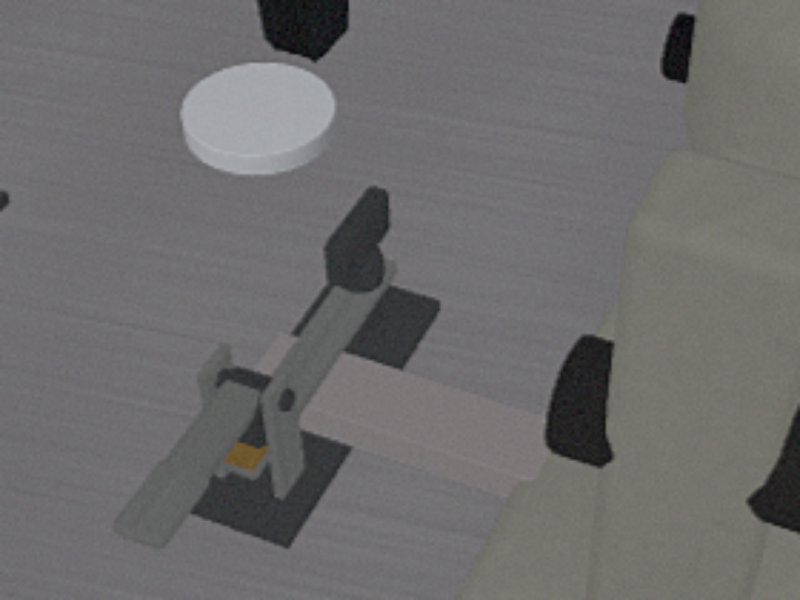

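The lever stays level (lever_top at z≈0.070), the bar is in line with the bridge, and the robot is clear of everything. I'll hand in the job.

```bash
python3 -c "
from h import *
print(job.job_done())"
```

```text
the job is handed in; nothing more can be done
None
```

The microscope clamp is shut: I set the nut with the lever still raised, then pressed the lever down to its stop and handed the job in at about 11 s.

- **Nut:** I turned the T-bar about 0.79 rad clockwise. At the end of the turn the gripper, holding the bar, stood at -0.168 rad; I had measured the bridge at about -0.165 rad. In the last wrist picture the bar still lay in line with the bridge.
- **Lever:** Force rose from 6 to 20 N over the last 0.5 mm, so it was at its stop. After I let go it stayed level. The networks put its top face at 70 mm (wrist view) and 67 mm (scene view); shut is 70 mm.
- **Robot:** At hand-in it stood clear, with about 1 N of wrist force, which is near its zero reading.

Two checks disagreed. The first pinch stopped at 21 mm on the nut's hub, so I opened, went 8 mm higher and got 12.1 mm on the bar. My two-view height for the top of the bar came out at 73.5 mm, against 78 mm from the text.

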